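# Lay the brass hanging rods in their cradles

### The arm

A 7-joint arm with a two-finger parallel gripper is mounted at the origin on the work surface. World frame = base frame: x ahead of the robot, y to its left, z up, the work surface at z = 0. Lengths are in m, angles in rad, forces in N, time in s.
With the tool pointing down it reaches from about 0.375 to 0.925 m from the base axis. Payload 3.1 kg.
Tool frame: the origin (TCP) lies between the finger pads; the fingertips stand 19 mm ahead of it and the grasp point (between the pads) is the TCP; z points along the fingers, y is the direction in which the jaws open and shut (so a half turn about z gives the same grasp; the last joint's range is limited). The gripper opens to 85 mm and grips with 20 to 120 N. Pads are 22 mm wide; open, the fingers measure 114 mm over their backs; the gripper's body (76 mm by 85 mm) begins 54 mm behind the grasp point. The pads swing forward as they close: fully open they stand 13 mm farther back than shut.
Start: joints at [1.015, 0.383, 0.044, 1.598, -0.018, 1.161, -0.05], TCP at [0.287, -0.583, 0.25] pointing down, gripper open.
Joint ranges: [-2.61, 2.61], [-0.41, 2.15], [-1.48, 1.57], [0, 2.5], [-1.57, 4.71], [0.05, 1.97], [-2.85, 2.85]. Speed limits (rad/s): [2.79, 2.79, 3.14, 3.14, 3.14, 3.14, 3.14].

### API

Orientations are given as a unit quaternion [x, y, z, w].
In Python, from bench import move_ptp, movel, move_j, move_gripper, pause, inverse_kinematics, read_camera, camera_params, MotionError, sign_off, look_for, tip_of, read_time_s, read_qpos, read_joint_vel, read_effort, read_eef_pos, read_tcp_rot, read_ft_force, read_ft_torque, read_finger_gap gives the robot as it stands. Calls block until the motion is done:
- move_ptp(position, orientation): joint-space move of the TCP to a pose.
- movel(position, orientation=None, speed=0.15): straight line of the TCP; orientation=None keeps the orientation; speed is the mean speed in m/s.
- move_j(angles): joint-space move.
- move_gripper(opening, effort=None): finger opening in m; effort is the grip in N (None keeps the last); returns when the fingers have stopped.
- pause(seconds).
- inverse_kinematics(position, orientation): joint angles nearest the present ones, or None.
- read_camera(name): name is "scene" or "top" or "wrist"; returns the picture (384x512x3 uint8, red, green, blue); there is no depth.
- camera_params(name): a dict with "K" (3x3 intrinsics, pixels), "dist_coeffs" ([k1, k2, p1, p2, k3] as OpenCV has them; the pictures are not rectified), "camera_from_world" (4x4, takes a point from world to camera coordinates). Camera axes: x right, y down, z forward; pixel columns grow to the right and rows downward; lengths in m; the calibration is good to about 2 mm. A picture is of the moment at which its call begins: read the wrist's pose just before it. camera_params takes no time and is no camera call; for the wrist camera it gives the pose at the moment of the call.
A pose or a line that the arm cannot do raises MotionError and nothing moves.
- sign_off(): hands the job in, once; it reports no verdict.
Trained networks look in the newest picture that a camera, given by its name, has taken for a name from the list of things; names that differ only in an ending like _2 or _b are one class to them, and where a whole thing is asked for, a point or a joint stands for the part that bears it (a point fixed in the world has none). Each returns a list of dicts, best first, with "confidence" (0 to 1); they miss things now and then, are a little off and sometimes report something else, mostly with a low value. They report only what shows in the picture. A call takes as long as a camera call.
- look_for(camera, name): "at" ([column, row] in pixels, amid what is visible of it).
- tip_of(camera, name): "at" ([column, row] in pixels: a listed point, or the origin of a listed thing).
Readings, each from a call of its own:
- read_time_s(): time.
- read_qpos(): joint angles.
- read_joint_vel(): joint speeds.
- read_effort(): joint torques, N m.
- read_eef_pos(): TCP position.
- read_tcp_rot(): TCP orientation.
- read_ft_force(): force on the tool from outside, world axes, zero at the start.
- read_ft_torque(): the same for the moment, N m.
- read_finger_gap(): finger opening in m.
Only numpy, scipy, OpenCV 4.12 (cv2) and the standard library are available. Lean on these libraries where they do the work, as an engineer would, in place of code of your own. Each camera call takes 0.05 s, during which the arm holds its last target.

### The job

Two look-alike brass rods for wall hangings, one long and one short, lean in sloping rests. First lower the long rod gently into the wide cradle, then the short rod into the narrow one: feel each rod down into both notches while you still hold it, level and centred, before letting go. Never press a rod on its cradle with 30 N or more, and leave the cup, candlestick and book where they are.

Things in the scene. Friction and masses are not known exactly. Their poses are not given: they have to be found in the camera images.
- rod_long: plain round brass rod, 14 mm diameter, with a 20 mm ball at each end, 250 mm long over all, about 220 g. Origin at its middle, x axis along its length (it may roll about x). At the start it lies in its leaning rest, sloping 33 degrees, its higher end on the rest's +x side. Grip it at the middle.
- rod_short: plain round brass rod, 14 mm diameter, with a 20 mm ball at each end, 170 mm long over all, about 150 g. Origin at its middle, x axis along its length (it may roll about x). At the start it lies in its leaning rest, sloping 33 degrees, its higher end on the rest's +x side. Grip it at the middle.
- rest_long: fixed white-painted leaning rest holding the long rod at the start. Origin: centre of its underside. Rod's middle 110 mm above the origin; rod slopes up 33 degrees (0.576 rad) towards the rest's +x (away from the robot), in two open V saddles 90 mm either side of its middle along the rod; foot stop at the lower end. Nothing under the rod's middle but a 50 mm wide, 12 mm thick foot board.
- rest_short: fixed white-painted leaning rest holding the short rod at the start. Origin: centre of its underside. Rod's middle 110 mm above the origin; rod slopes up 33 degrees (0.576 rad) towards the rest's +x (away from the robot), in two open V saddles 50 mm either side of its middle along the rod; foot stop at the lower end. Nothing under the rod's middle but a 50 mm wide, 12 mm thick foot board.
- cradle_long: fixed cradle for the long rod: dark wooden foot 240 x 60 x 14 mm carrying a beam with two V saddles 180 mm apart (12 mm thick, mouth 37 mm), centred on the origin along its x axis. Origin: centre of the foot's underside. The beam height differs each time, unreported: a seated rod's axis lies 95 to 125 mm above the origin: feel for it. Beam top 39 mm below, saddle tips 9 mm above that axis.
- cradle_short: fixed cradle for the short rod: dark wooden foot 160 x 60 x 14 mm carrying a beam with two V saddles 100 mm apart (12 mm thick, mouth 37 mm), centred on the origin along its x axis. Origin: centre of the foot's underside. The beam height differs each time, unreported: a seated rod's axis lies 95 to 125 mm above the origin: feel for it. Beam top 39 mm below, saddle tips 9 mm above that axis.
- cup: blue glazed ceramic cup, 80 mm across, 75 mm high, bystander; origin under its centre
- candlestick: small brass candlestick, 70 mm across the foot, 70 mm high, bystander; origin under its centre
- book: closed blue book 100 x 150 x 28 mm lying flat, bystander; origin under its centre

How it is judged:
By the outcome, as a careful person would: the job done as asked, in the order asked, and still so for the second after the job is handed in, with the robot touching nothing.
It also fails if it takes over 72 s, if anything falls off the work surface, if the arm or the gripper's body presses on something with over 40 N, if the wrist force passes 120 N, or if a joint passes its speed limit or range.

## Working session

There is one attempt and no reset: what is moved stays moved. The work goes in short steps, each a Python script; the robot and the scene stay as the last script left them, time stands still between calls to the robot, and variables do not carry over. Pictures are saved under pics/ and viewed, and the job is handed in when it is done.

```bash
ls; mkdir -p pics
cat > h.py <<'E'
import numpy as np, cv2
from bench import *
def snap(c,fn):
    im=read_camera(c); cv2.imwrite('pics/'+fn,im[:,:,::-1]); return im
def ray(c,px,P=None):
    P=P or camera_params(c); K=np.array(P['K']);d=np.array(P['dist_coeffs']);T=np.array(P['camera_from_world'])
    u=cv2.undistortPoints(np.array([[px]],float),K,d)[0,0]
    R=T[:3,:3]; o=-R.T@T[:3,3]; v=R.T@np.array([u[0],u[1],1]); return o,v/np.linalg.norm(v)
def onz(c,px,z,P=None):
    o,v=ray(c,px,P); return o+v*(z-o[2])/v[2]
def proj(c,pts,P=None):
    P=P or camera_params(c); T=np.array(P['camera_from_world'])
    r=cv2.Rodrigues(T[:3,:3])[0]
    return cv2.projectPoints(np.array(pts,float).reshape(-1,1,3),r,T[:3,3],np.array(P['K']),np.array(P['dist_coeffs']))[0][:,0]
def tri(obs):
    A=np.zeros((3,3));b=np.zeros(3)
    for o,v in obs:
        M=np.eye(3)-np.outer(v,v);A+=M;b+=M@o
    return np.linalg.solve(A,b)
E
python3 - <<'E'
from h import *
for c in ['scene','top','wrist']: snap(c,c+'0.png')
for n in ['rod_long','rod_short','rest_long','rest_short','cradle_long','cradle_short','cup','candlestick','book']:
  for c in ['scene','top']:
    print(n,c,[(np.round(d['at']).tolist(),round(d['confidence'],2)) for d in tip_of(c,n)][:3])
for c in ['scene','top']:
    o,v=ray(c,[256,192]);print(c,o.round(3),v.round(3))
print(read_time_s(),read_ft_force())
E
```

```text
pics
rod_long scene [([338.0, 134.0], 0.64)]
rod_long top [([114.0, 179.0], 0.76), ([316.0, 234.0], 0.36)]
rod_short scene [([285.0, 151.0], 0.47)]
rod_short top [([193.0, 194.0], 0.84), ([365.0, 122.0], 0.31)]
rest_long scene [([338.0, 161.0], 0.66), ([206.0, 167.0], 0.53)]
rest_long top [([129.0, 187.0], 0.72)]
rest_short scene [([282.0, 174.0], 0.89)]
rest_short top [([200.0, 202.0], 0.72)]
cradle_long scene [([194.0, 210.0], 0.75)]
cradle_long top [([317.0, 229.0], 0.62)]
cradle_short scene [([145.0, 251.0], 0.85), ([208.0, 168.0], 0.46)]
cradle_short top [([391.0, 212.0], 0.76)]
cup scene [([277.0, 245.0], 0.69)]
cup top [([281.0, 127.0], 0.61)]
candlestick scene [([208.0, 168.0], 0.72)]
candlestick top [([261.0, 276.0], 0.92), ([117.0, 178.0], 0.27)]
book scene [([218.0, 293.0], 0.81), ([193.0, 207.0], 0.69)]
book top [([364.0, 121.0], 0.87)]
scene [ 1.3   -0.587  0.978] [-0.536  0.465 -0.704]
top [ 0.415 -0.003  1.155] [ 0.147  0.029 -0.989]
1.05 [ 0.33312215 -0.42462511  0.13668187]
```

View pics/scene0.png

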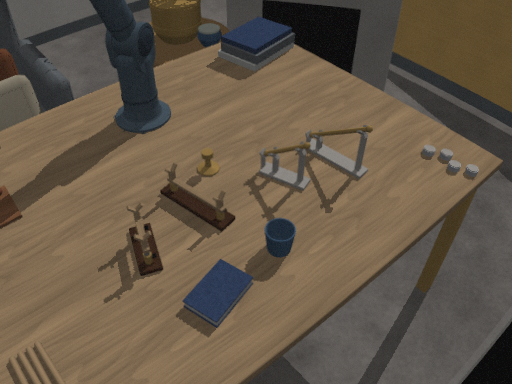

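View pics/top0.png

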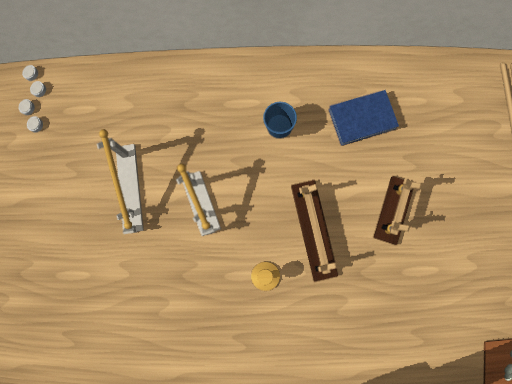

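The scene view has the rests with rods at about (285,155) and (338,140), and the cradles at (197,205) and (145,250). In the top view the long rod runs (104,133)→(128,228), the short one (182,168)→(209,229), and the cradle feet are centred near (314,230) and (397,210). I'll zoom in next.

Run:
```python
import cv2,numpy as np
t=cv2.imread('pics/top0.png');s=cv2.imread('pics/scene0.png')
def crop(im,x0,y0,w,h,k,fn): cv2.imwrite('pics/'+fn,cv2.resize(im[y0:y0+h,x0:x0+w],None,fx=k,fy=k,interpolation=cv2.INTER_CUBIC))
crop(t,90,120,140,120,5,'tr.png')
crop(t,285,170,150,115,5,'tc.png')
crop(s,250,115,130,80,6,'sr.png')
crop(s,120,155,130,125,4.5,'sc.png')
```

```text
(no output)
```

View pics/tr.png

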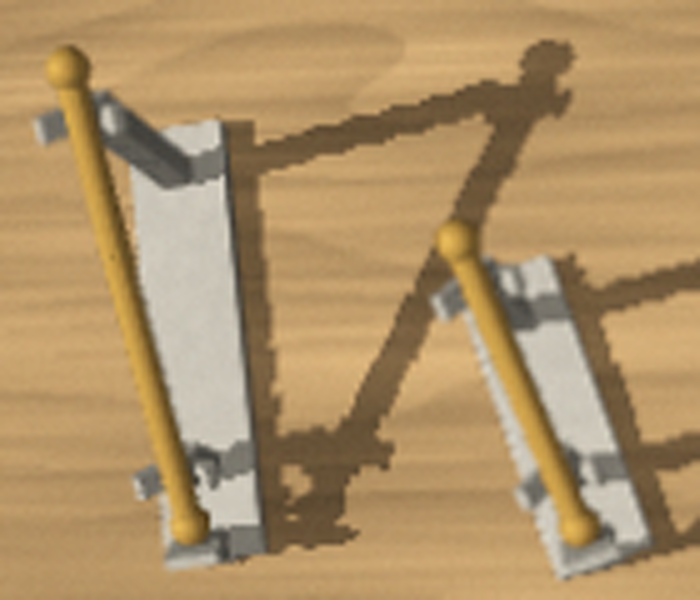

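View pics/tc.png

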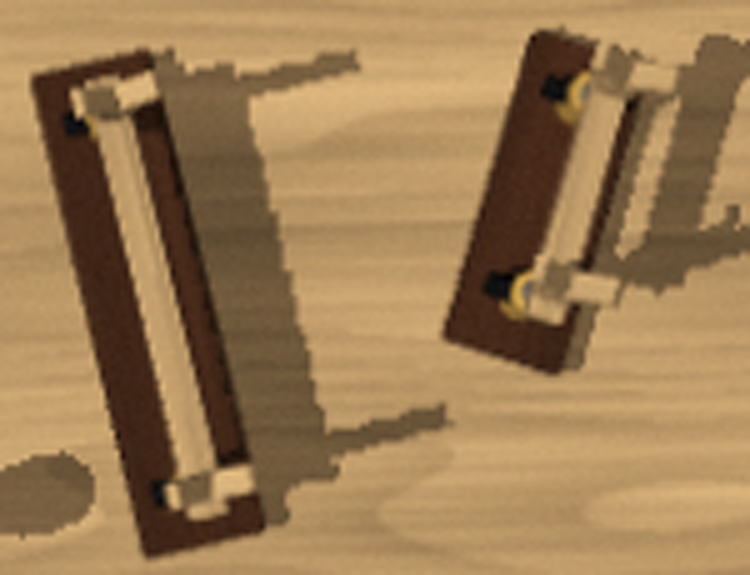

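View pics/sr.png

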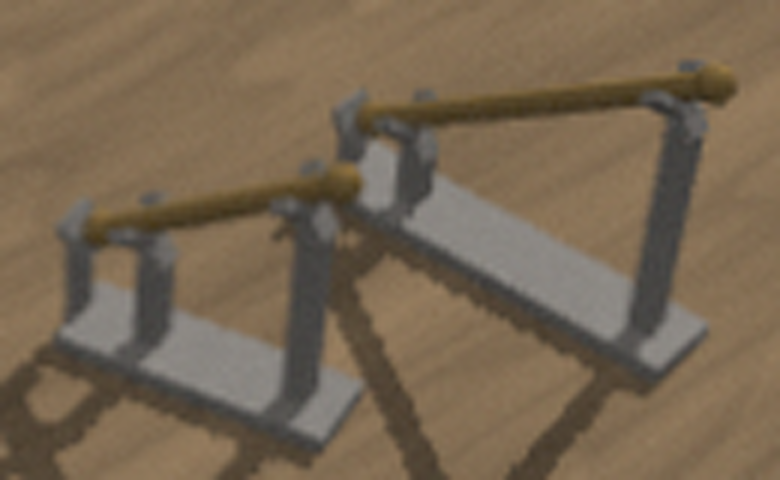

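View pics/sc.png

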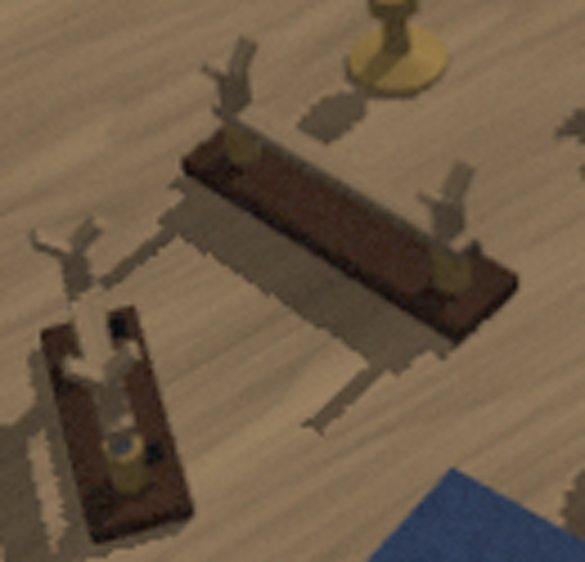

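Run:
```python
from h import *
f=lambda x,y,k,x0,y0:((x+.5)/k-.5+x0,(y+.5)/k-.5+y0)
tr=lambda x,y:f(x,y,5,90,120); tc=lambda x,y:f(x,y,5,285,170); sr=lambda x,y:f(x,y,6,250,115); sc=lambda x,y:f(x,y,4.5,120,155)
for n,a,b,h in [('long',(67,68),(190,524),.115),('short',(457,240),(579,528),.075)]:
    A=onz('top',tr(*a),.11+h*.5446);B=onz('top',tr(*b),.11-h*.5446)
    d=A-B;print(n,A.round(4),B.round(4),'mid',((A+B)/2).round(4),'len',np.linalg.norm(d),2*h,'yaw',np.degrees(np.arctan2(d[1],d[0])))
    print(' predicted in scene upper/lower',proj('scene',[A,B]).round(1).tolist())
print('meas scene',sr(716,83),sr(345,184),sr(95,228))
print('tri LU',tri([ray('top',tr(67,68)),ray('scene',sr(716,83))]).round(4),'SU',tri([ray('top',tr(457,240)),ray('scene',sr(345,184))]).round(4),'SL',tri([ray('top',tr(579,528)),ray('scene',sr(95,228))]).round(4))
# cradles
L=[onz('top',tc(*p),.014) for p in [(33,76),(155,50),(265,525),(147,556)]]
print('L',np.round(L,4).tolist(),np.mean(L,0).round(4),[np.linalg.norm(L[i]-L[(i+1)%4]).round(4) for i in range(4)], [np.degrees(np.arctan2(*(L[i]-L[j])[[1,0]])).round(2) for i,j in [(0,3),(1,2)]])
S=[onz('top',tc(*p),.014) for p in [(533,33),(445,338),(560,374)]]
print('S',np.round(S,4).tolist(),((S[0]+S[2])/2).round(4),[np.linalg.norm(S[i]-S[i+1]).round(4) for i in range(2)],np.degrees(np.arctan2(*(S[0]-S[1])[[1,0]])).round(2))
# scene corners
L2=[onz('scene',sc(*p),.014) for p in [(185,160),(455,325),(518,280)]]
print('L scene',np.round(L2,4).tolist(),((L2[0]+L2[2])/2).round(4))
S2=[onz('scene',sc(*p),.014) for p in [(42,330),(133,307),(192,510),(97,528)]]
print('S scene',np.round(S2,4).tolist(),np.mean(S2,0).round(4))
```

```text
long [0.6985 0.361  0.1726] [0.5073 0.3369 0.0474] mid [0.6029 0.349  0.11  ] len 0.22986862565179164 0.23 yaw 7.158670721087308
 predicted in scene upper/lower [[369.3, 128.7], [312.1, 134.7]]
short [0.621  0.1884 0.1508] [0.5014 0.146  0.0692] mid [0.5612 0.1672 0.11  ] len 0.15088505588625906 0.15 yaw 19.521138052142177
 predicted in scene upper/lower [[307.1, 145.4], [266.6, 152.8]]
meas scene (368.9166666666667, 128.41666666666666) (307.0833333333333, 145.25) (265.4166666666667, 152.58333333333334)
tri LU [0.698  0.3602 0.1739] SU [0.6209 0.1883 0.1514] SL [0.5003 0.1443 0.0705]
L [[0.6005, -0.0557, 0.014], [0.6122, -0.1155, 0.014], [0.382, -0.1613, 0.014], [0.3687, -0.1045, 0.014]] [ 0.4908 -0.1093  0.014 ] [np.float64(0.0609), np.float64(0.2347), np.float64(0.0583), np.float64(0.2369)] [np.float64(11.89), np.float64(11.25)]
S [[0.6172, -0.3028, 0.014], [0.469, -0.2515, 0.014], [0.4501, -0.3074, 0.014]] [ 0.5336 -0.3051  0.014 ] [np.float64(0.1569), np.float64(0.059)] -19.09
L scene [[0.382, -0.1604, 0.014], [0.6074, -0.1104, 0.014], [0.603, -0.0585, 0.014]] [ 0.4925 -0.1094  0.014 ]
S scene [[0.4513, -0.3067, 0.014], [0.4707, -0.2537, 0.014], [0.6227, -0.3076, 0.014], [0.5995, -0.356, 0.014]] [ 0.536 -0.306  0.014]
```

Run:
```python
from h import *
print(read_tcp_rot(),read_eef_pos(),read_time_s())
P=camera_params('wrist');T=np.array(P['camera_from_world']);print(np.round(T,3),np.round(P['K'],1)); print(-T[:3,:3].T@T[:3,3])
from scipy.spatial.transform import Rotation as R
def down(yaw): # tool z down, tool x along yaw
    return R.from_matrix(np.array([[np.cos(yaw),np.sin(yaw),0],[np.sin(yaw),-np.cos(yaw),0],[0,0,-1]])).as_quat()
for n,(p,y) in {'L':((.492,-.109,.33),np.radians(11.5)),'S':((.535,-.3055,.33),np.radians(-19.3))}.items():
    for a in (0,np.pi): 
        q=inverse_kinematics(p,down(y+a)); print(n,a,None if q is None else np.round(q,2))
# rod grasp: tool perpendicular to rod
def grasp(yaw,sl,flip=0):
    x=np.array([np.cos(yaw)*np.cos(sl),np.sin(yaw)*np.cos(sl),np.sin(sl)]); 
    y=np.array([np.sin(yaw),-np.cos(yaw),0])
    if flip: x,y=-x,-y
    return R.from_matrix(np.array([x,y,np.cross(x,y)]).T).as_quat()
s=np.radians(33)
for n,p,y in [('L',(.6029,.349,.11),7.16),('S',(.5612,.1672,.11),19.5)]:
    for fl in (0,1):
      for dz in (0,.1):
        o=grasp(np.radians(y),s,fl); z=R.from_quat(o).as_matrix()[:,2]
        q=inverse_kinematics(np.array(p)-z*dz,o); print(n,fl,dz,z.round(2),None if q is None else np.round(q,2))
```

```text
[ 9.73912287e-01  2.26924780e-01  1.21809761e-05 -3.13992001e-05] [ 0.28729757 -0.58304873  0.25026451] 1.05
[[ 0.441 -0.897 -0.    -0.65 ]
 [-0.859 -0.422  0.29  -0.037]
 [-0.26  -0.128 -0.957  0.379]
 [ 0.     0.     0.     1.   ]] [[326.7   0.  254.1]
 [  0.  326.7 193.3]
 [  0.    0.    1. ]]
[ 0.35375834 -0.55032696  0.37339694]
L 0 [ 0.42  0.06 -0.29  1.83  0.02  1.26 -1.25]
L 3.141592653589793 [ 0.68  0.07 -0.56  1.82  0.04  1.26  1.88]
S 0 [ 0.48  0.26 -0.03  1.59  0.01  1.29 -1.46]
S 3.141592653589793 [ 0.82  0.3  -0.46  1.57  0.14  1.31  1.58]
L 0 0 [ 0.54  0.07 -0.84] [-1.31  0.55  0.71  2.   -0.09  0.23 -2.12]
L 0 0.1 [ 0.54  0.07 -0.84] [-1.42  0.28  0.72  2.07  0.37  0.4  -2.51]
L 1 0 [ 0.54  0.07 -0.84] [-0.22  0.52 -0.59  1.95  1.27  0.6  -0.03]
L 1 0.1 [ 0.54  0.07 -0.84] [-0.05  0.35 -0.82  2.01  1.07  0.69  0.11]
S 0 0 [ 0.51  0.18 -0.84] [-0.61  0.25  0.26  2.28 -0.82  0.06 -0.8 ]
S 0 0.1 [ 0.51  0.18 -0.84] [-0.21 -0.01 -0.16  2.33  0.06  0.25 -1.65]
S 1 0 [ 0.51  0.18 -0.84] [ 0.    0.28 -0.4   2.25  1.11  0.12  0.49]
S 1 0.1 [ 0.51  0.18 -0.84] [ 0.46  0.02 -0.82  2.3   0.08  0.25  1.48]
```

View pics/wrist0.png

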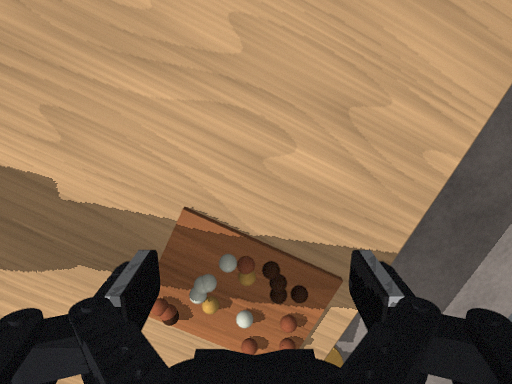

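```bash
cat >> h.py <<'E'
from scipy.spatial.transform import Rotation as R
def tool(yaw,tilt=0):
    """tool x along -(yaw dir), tool z down; tilt>0 leans tool z toward +yaw dir (perpendicular to rod sloping up by tilt)"""
    c,s=np.cos(yaw),np.sin(yaw)
    x=-np.array([c*np.cos(tilt),s*np.cos(tilt),np.sin(tilt)]); y=-np.array([s,-c,0])
    return R.from_matrix(np.array([x,y,np.cross(x,y)]).T).as_quat()
CL=np.array([.492,-.109,0]);YL=np.radians(11.6)
CS=np.array([.535,-.3055,0]);YS=np.radians(-19.3)
RL=np.array([.6029,.349,.11]);RYL=np.radians(7.16)
RS=np.array([.5612,.1672,.11]);RYS=np.radians(19.5)
E
python3 - <<'E'
from h import *
import json
for n,C,Y in [('S',CS,YS),('L',CL,YL)]:
    d=np.array([np.cos(Y),np.sin(Y),0])
    move_ptp(C+d*.09+[0,0,.36],tool(Y)); pause(.2)
    P=camera_params('wrist'); snap('wrist','w%s.png'%n)
    json.dump({k:np.array(v).tolist() for k,v in P.items() if k in('K','dist_coeffs','camera_from_world')},open('P%s.json'%n,'w'))
    im=cv2.imread('pics/w%s.png'%n); cv2.imwrite('pics/w%sb.png'%n,cv2.resize(im[:300,60:460],None,fx=2,fy=2,interpolation=cv2.INTER_CUBIC))
    print(read_time_s(),read_qpos().round(2))
E
```

```text
2.8833 [ 0.75  0.47 -0.46  1.29  0.2   1.43  1.54]
4.1083 [ 0.65  0.26 -0.67  1.59  0.16  1.36  1.73]
```

View pics/wSb.png

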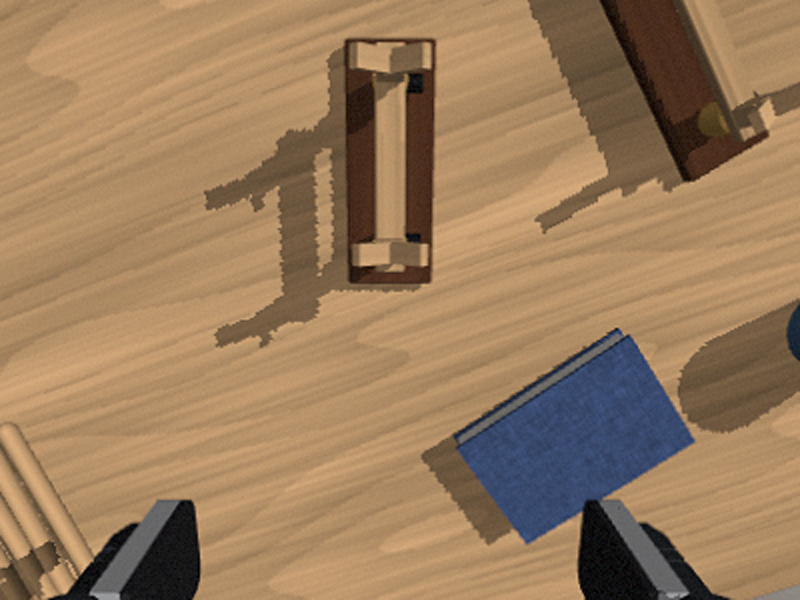

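View pics/wLb.png

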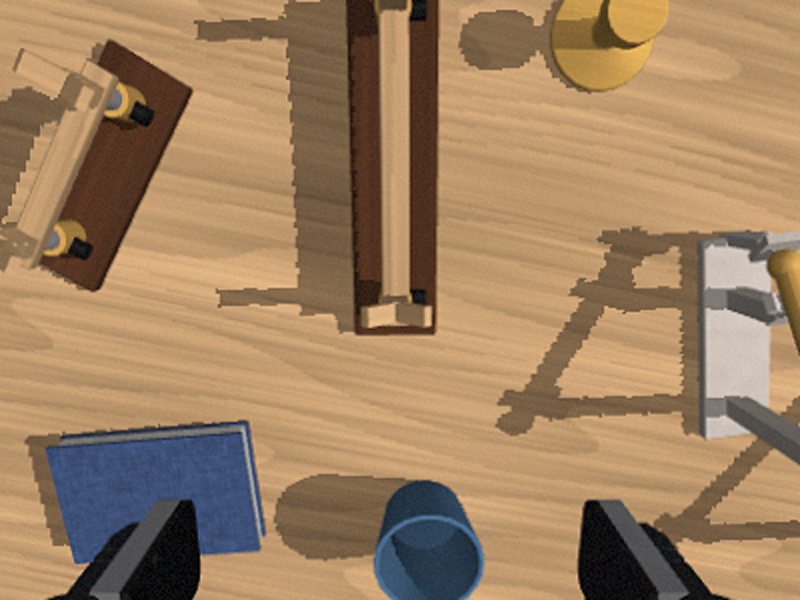

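```bash
python3 - <<'E'
from h import *
import json
g=lambda x,y:((x+.5)/2-.5+60,(y+.5)/2-.5)
P=json.load(open('PS.json'))
S=np.array([onz('w',g(*p),.014,P) for p in [(345,40),(434,40),(431,283),(350,283)]])
print(S.round(4).tolist(),S.mean(0).round(4),[np.linalg.norm(S[i]-S[(i+1)%4]).round(4) for i in range(4)],[np.degrees(np.arctan2(*(S[j]-S[i])[[1,0]])).round(2) for i,j in [(0,3),(1,2)]])
P=json.load(open('PL.json'))
L=np.array([onz('w',g(*p),.014,P) for p in [(348,20),(438,20),(436,333),(356,333)]])
a=[np.degrees(np.arctan2(*(L[j]-L[i])[[1,0]])).round(2) for i,j in [(0,3),(1,2)]]
print(L.round(4).tolist(),a,np.linalg.norm(L[2]-L[3]))
for y in a+[np.mean(a)]:
    y=np.radians(y);print(((L[2]+L[3])/2-.12*np.array([np.cos(y),np.sin(y),0])).round(4))
# overlay predictions for saddle Vs, both cradles, several heights, on wrist & scene & top
def draw(cam,P,fn,C,Y,h,half,out,x0,y0,w,hh,k):
    im=cv2.imread('pics/'+fn)[y0:y0+hh,x0:x0+w]; im=cv2.resize(im,None,fx=k,fy=k,interpolation=cv2.INTER_CUBIC)
    c,s=np.cos(Y),np.sin(Y);M=np.array([[c,-s,0],[s,c,0],[0,0,1]])
    for hz,col in h:
        for sx in(-1,1):
            pts=[C+M@np.array([sx*half+dx,yy,hz+.009]) for dx in(-.006,.006) for yy in(-.0185,.0185)]
            for u,v in proj(cam,pts,P): cv2.circle(im,(int((u-x0+.5)*k),int((v-y0+.5)*k)),2,col,-1)
    cv2.imwrite('pics/'+out,im)
H=[(.095,(0,0,255)),(.11,(0,255,0)),(.125,(255,0,0))]
PS=json.load(open('PS.json'))
draw('w',PS,'wS.png',CS,YS,H,.05,'oS.png',210,0,90,160,5)
draw('scene',None,'scene0.png',CS,YS,H,.05,'oSs.png',115,190,70,90,7)
draw('w',P,'wL.png',CL,YL,H,.09,'oL.png',210,0,100,180,4)
draw('scene',None,'scene0.png',CL,YL,H,.09,'oLs.png',150,155,95,80,7)
E
cd pics
python3 - <<'E'
import cv2,numpy as np
for a,b,o in[('oS','oSs','cS'),('oL','oLs','cL')]:
    x,y=cv2.imread(a+'.png'),cv2.imread(b+'.png');h=600
    m=np.zeros((max(x.shape[0],y.shape[0]),x.shape[1]+y.shape[1],3),'uint8');m[:x.shape[0],:x.shape[1]]=x;m[:y.shape[0],x.shape[1]:]=y
    f=min(1,800/m.shape[1],600/m.shape[0]);cv2.imwrite(o+'.png',cv2.resize(m,None,fx=f,fy=f))
E
```

```text
[[0.4515, -0.3074, 0.014], [0.4708, -0.2528, 0.014], [0.6201, -0.3048, 0.014], [0.6007, -0.3594, 0.014]] [ 0.5358 -0.3061  0.014 ] [np.float64(0.0579), np.float64(0.1581), np.float64(0.058), np.float64(0.1581)] [np.float64(-19.21), np.float64(-19.18)]
[[0.4098, -0.1545, 0.014], [0.3984, -0.0975, 0.014], [0.6003, -0.0543, 0.014], [0.6117, -0.1117, 0.014]] [np.float64(11.95), np.float64(12.07)] 0.05853354816372072
[ 0.4886 -0.1079  0.014 ]
[ 0.4887 -0.1081  0.014 ]
[ 0.4886 -0.108   0.014 ]
```

```bash
sleep 0
```

```text
(no output)
```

View pics/cS.png

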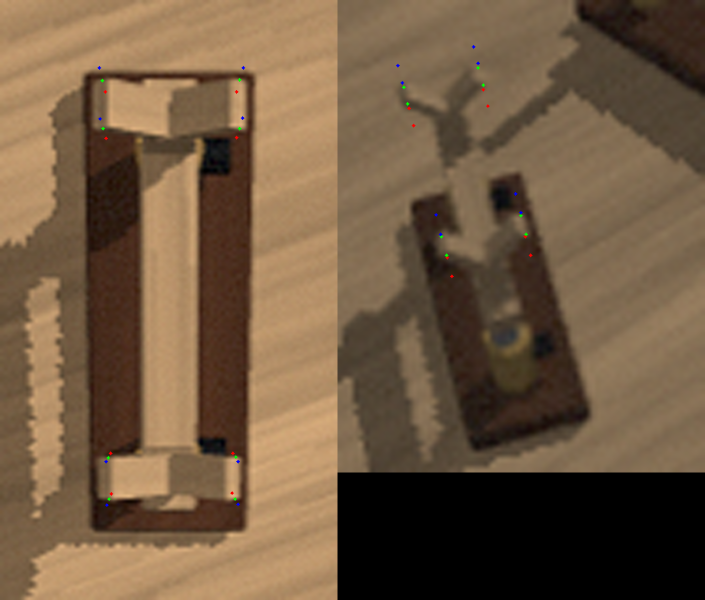

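View pics/cL.png

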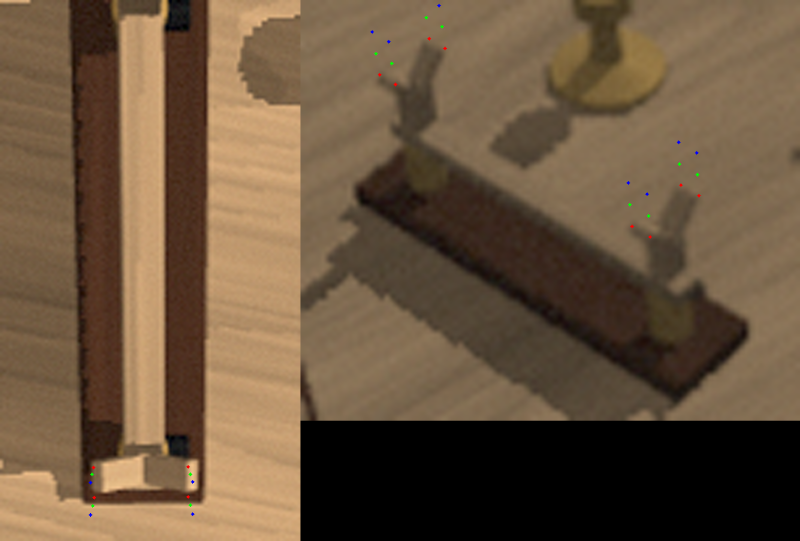

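Predicted and observed saddle tips agree: the short cradle's seated axis is at about z 0.112 and the long one's at about 0.096. I'll grasp the long rod now.

```bash
cat >> h.py <<'E'
CL=np.array([.490,-.1085,0]);YL=np.radians(11.9)
CS=np.array([.5353,-.3058,0]);YS=np.radians(-19.2)
def zt(q): return R.from_quat(q).as_matrix()[:,2]
E
python3 - <<'E'
from h import *
o=tool(RYL,np.radians(33)); z=zt(o)
print(inverse_kinematics(RL-z*.25,o), z)
move_gripper(.05,60)
move_ptp(RL-z*.25,o); print(read_time_s(),read_qpos().round(2))
movel(RL-z*.10,o,.2); pause(.2)
print(read_time_s(),read_qpos().round(2),read_ft_force().round(2),read_ft_torque().round(3))
snap('wrist','gL0.png')
E
```

```text
[ 0.63200003 -0.03725982 -1.45869528  2.01855139  0.49717233  0.73623407
  0.55453025] [ 0.54039192  0.06788412 -0.83867057]
6.1667 [ 0.63 -0.04 -1.46  2.02  0.5   0.74  0.55]
8.3333 [ 0.16  0.46 -1.09  2.    1.21  0.8   0.05] [ 0.18  0.71 -0.31] [-0.057  0.49  -0.016]
```

View pics/gL0.png

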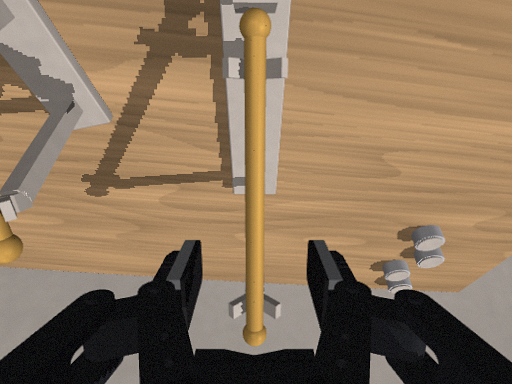

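The rod runs vertically down the wrist image at column 255, midway between the fingers, with its balls at (256,25) and (255,336). That is good alignment, so I'll close on it and lift.

Run:
```python
from h import *
s=np.radians(33);d=np.array([np.cos(RYL)*np.cos(s),np.sin(RYL)*np.cos(s),np.sin(s)])
print('pred balls',proj('wrist',[RL-d*.115,RL+d*.115]).round(1).tolist())
o=tool(RYL,s); z=zt(o)
movel(RL,o,.1)
print(read_eef_pos().round(4),read_ft_force().round(2),read_time_s())
move_gripper(.005,60); pause(.3)
print(read_finger_gap(),read_ft_force().round(2),read_ft_torque().round(3),read_time_s())
```

```text
pred balls [[254.0, 26.0], [254.2, 333.3]]
[0.6028 0.3496 0.1107] [0.89 0.33 0.29] 9.5333
0.012326085592210545 [-3.32 -0.58  5.42] [-0.234  0.565 -0.165] 10.2667
```

Run:
```python
from h import *
s=np.radians(33);o=tool(RYL,s); z=zt(o)
movel(RL-z*.10,o,.12); pause(.2)
print(read_finger_gap(),read_ft_force().round(2),read_ft_torque().round(3),read_time_s(),read_qpos().round(2))
snap('wrist','gL1.png')
q=inverse_kinematics(CL+[0,0,.2],tool(YL)); print(q)
q=inverse_kinematics(RL-z*.25,o); print(q)
```

```text
0.01161713653275831 [-0.84 -0.17 -1.68] [-0.158  0.828 -0.037] 11.45 [ 0.15  0.46 -1.09  2.    1.21  0.8   0.05]
[ 1.09353198  0.34128523 -1.09014362  1.958599    0.34967853  1.04765444
  1.62643053]
[ 0.60476413 -0.03290348 -1.43537341  2.01872725  0.50461022  0.73904999
  0.54760798]
```

View pics/gL1.png

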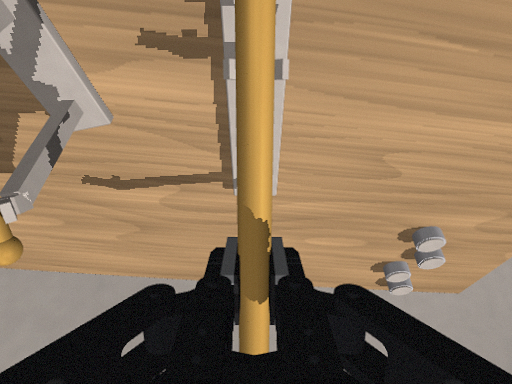

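Run:
```python
from h import *
o=tool(RYL,np.radians(33)); z=zt(o)
p=read_eef_pos()
movel([.5,.33,.36],tool(RYL,np.radians(10)),.2)
print(read_time_s(),read_qpos().round(2))
move_ptp(CL+[0,0,.30],tool(YL)); print(read_time_s(),read_qpos().round(2))
pause(.4)
print(read_finger_gap(),read_ft_force().round(2),read_ft_torque().round(3),read_tcp_rot()-tool(YL))
for c in ['scene','wrist','top']: snap(c,'h_%s.png'%c)
im=cv2.imread('pics/h_scene.png'); cv2.imwrite('pics/h_sceneb.png',cv2.resize(im[40:290,80:330],None,fx=2.4,fy=2.4,interpolation=cv2.INTER_CUBIC))
```

```text
12.5167 [ 0.4   0.43 -1.39  1.66  0.57  1.31  0.62]
14.1417 [ 1.01  0.14 -0.94  1.85  0.12  1.21  1.82]
0.012105077945763007 [-0.02  0.36 -3.31] [0.012 0.022 0.02 ] [-3.61373247e-04 -3.77311152e-05  3.70896103e-05  4.48767492e-05]
```

View pics/h_sceneb.png

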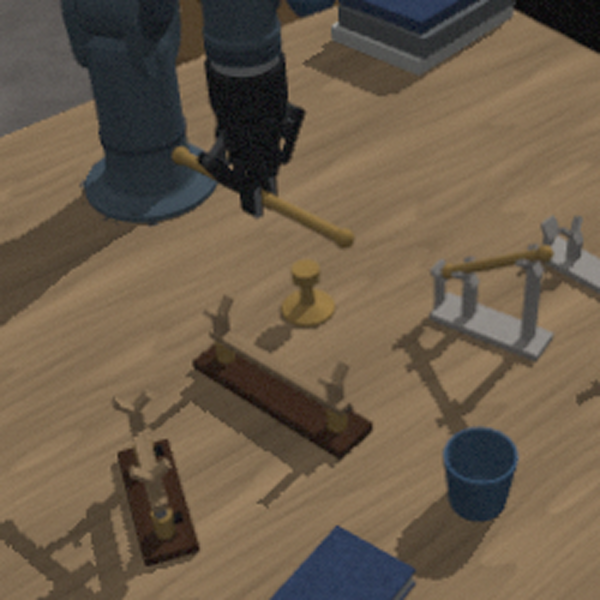

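View pics/h_wrist.png

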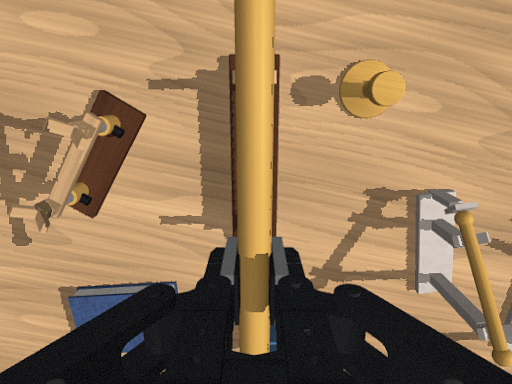

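View pics/h_top.png

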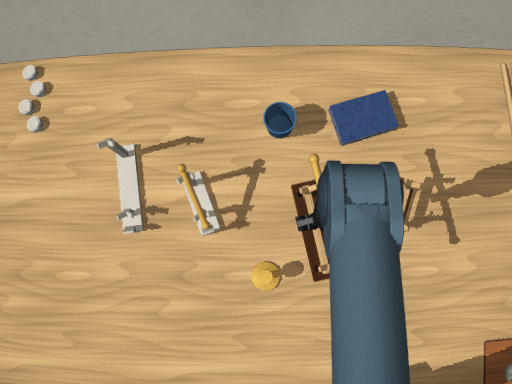

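Run:
```python
from h import *
p=read_eef_pos();d=np.array([np.cos(YL),np.sin(YL),0])
print(p.round(4),'pred scene',proj('scene',[p-d*.115,p+d*.115]).round(1).tolist(),'top',proj('top',[p+d*.115]).round(1))
im=cv2.imread('pics/h_scene.png');a=cv2.resize(im[90:150,145:235],None,fx=8,fy=8,interpolation=cv2.INTER_CUBIC)
for u,v in proj('scene',[p-d*.115,p+d*.115]): cv2.circle(a,(int((u-145+.5)*8),int((v-90+.5)*8)),3,(0,0,255),-1)
cv2.imwrite('pics/h3.png',a)
im=cv2.imread('pics/h_top.png');a=cv2.resize(im[140:200,280:360],None,fx=8,fy=8,interpolation=cv2.INTER_CUBIC)
for u,v in proj('top',[p+d*.115]): cv2.circle(a,(int((u-280+.5)*8),int((v-140+.5)*8)),3,(0,0,255),-1)
cv2.imwrite('pics/h4.png',a)
```

```text
[ 0.49   -0.1085  0.3   ] pred scene [[155.1, 104.5], [223.2, 139.0]] top [[313.4 158.3]]
```

View pics/h3.png

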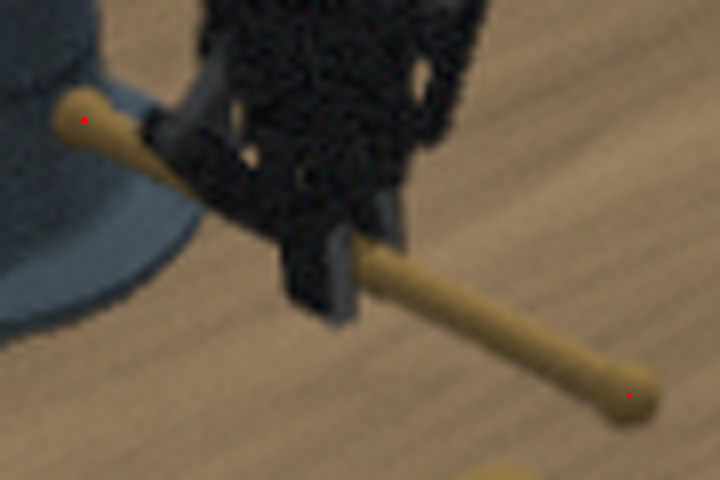

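View pics/h4.png

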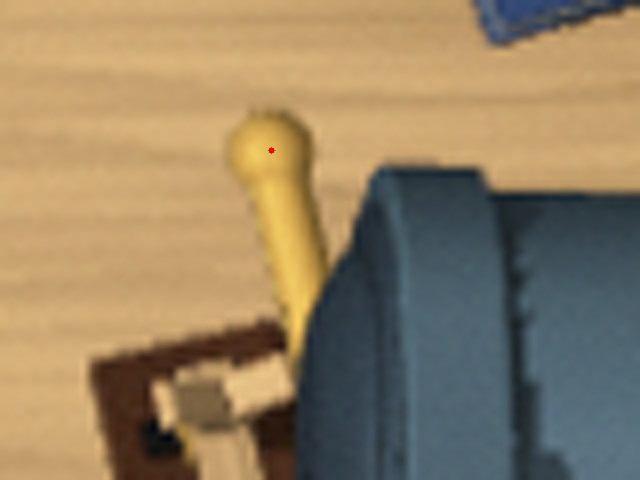

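```bash
cat >> h.py <<'E'
def feel(C,Y,z0,step=.002,lim=6.,zmin=.088):
    q=tool(Y); pause(.3)
    f0=np.mean([read_ft_force() for _ in range(3)],0);t0=read_ft_torque()
    c,s=np.cos(Y),np.sin(Y)
    z=z0; k=0
    while z>zmin:
        z-=step; movel([C[0],C[1],z],q,.03)
        f=read_ft_force()-f0;t=read_ft_torque()-t0
        fl=[c*f[0]+s*f[1],-s*f[0]+c*f[1],f[2]]; tl=[c*t[0]+s*t[1],-s*t[0]+c*t[1],t[2]]
        if abs(f[2])>.8: print(round(z,4),read_eef_pos()[2].round(4),'F',np.round(fl,1),'T',np.round(tl,2),round(read_time_s(),2))
        if f[2]>1: step=.0005
        if np.linalg.norm(f)>lim: break
    return z,f0,t0
E
python3 - <<'E'
from h import *
q=tool(YL)
movel(CL+[0,0,.135],q,.15)
print(read_time_s(),read_ft_force().round(2))
z,f0,t0=feel(CL,YL,.135)
print(z,read_time_s(),f0,t0)
E
```

```text
15.9417 [ 0.72 -0.25 -2.95]
0.107 0.1068 F [-0.7  0.3 -1.2] T [ 0.02  0.01 -0.07] 19.74
0.097 0.0968 F [-0.1  1.  -1.2] T [-0.04 -0.   -0.02] 20.99
0.095 0.096 F [-2.9  1.5  7.5] T [ 0.24  0.57 -0.05] 21.24
0.09499999999999997 21.2417 [ 0.48052238 -0.25332986 -2.06834527] [ 0.01683196 -0.0004122   0.05231835]
```

```bash
cat >> h.py <<'E'
def rd(Y,f0,t0,lab=''):
    pause(.15)
    c,s=np.cos(Y),np.sin(Y)
    f=np.mean([read_ft_force() for _ in range(3)],0)-f0;t=np.mean([read_ft_torque() for _ in range(3)],0)-t0
    fl=np.array([c*f[0]+s*f[1],-s*f[0]+c*f[1],f[2]]); tl=np.array([c*t[0]+s*t[1],-s*t[0]+c*t[1],t[2]])
    print(lab,'z',read_eef_pos()[2].round(4),'F',np.round(fl,1),'T',np.round(tl,2),round(read_time_s(),2)); return fl,tl
E
python3 - <<'E'
from h import *
f0=np.array([.48,-.25,-2.07-.5]);t0=np.array([.017,0,.052])
rd(YL,f0,t0)
for a in (-.004,-.008,-.012):   # tool(tilt<0): far end lower
    movel(CL+[0,0,.095],tool(YL,a),.03); f,t=rd(YL,f0,t0,a)
    if abs(t[1])<.15 or f[2]>15: break
print(read_eef_pos())
E
```

```text
z 0.0961 F [-3.   0.7  9.2] T [ 0.23  0.57 -0.02] 21.39
-0.004 z 0.096 F [-4.   1.8  7.8] T [ 0.2   0.51 -0.05] 21.79
-0.008 z 0.0961 F [-3.4  0.3  8. ] T [ 0.2   0.49 -0.03] 22.19
-0.012 z 0.096 F [-3.4  2.2  8.7] T [ 0.16  0.5  -0.  ] 22.59
[ 0.49026388 -0.10836056  0.09604129]
```

Run:
```python
from h import *
f0=np.array([.48,-.25,-2.07-.5]);t0=np.array([.017,0,.052])
movel(CL+[0,0,.0955],tool(YL),.03); rd(YL,f0,t0)
snap('scene','p1.png');snap('top','p1t.png')
d=np.array([np.cos(YL),np.sin(YL),0]);p=CL+[0,0,.096]
im=cv2.imread('pics/p1.png');x0,y0=140,130;a=cv2.resize(im[y0:y0+110,x0:x0+110],None,fx=5.4,fy=5.4,interpolation=cv2.INTER_CUBIC)
for u,v in proj('scene',[p-d*.115,p+d*.115]): cv2.circle(a,(int((u-x0+.5)*5.4),int((v-y0+.5)*5.4)),3,(0,0,255),-1)
cv2.imwrite('pics/p1b.png',a)
```

```text
z 0.0961 F [-2.5  1.4  8.1] T [0.26 0.54 0.  ] 22.99
```

View pics/p1b.png

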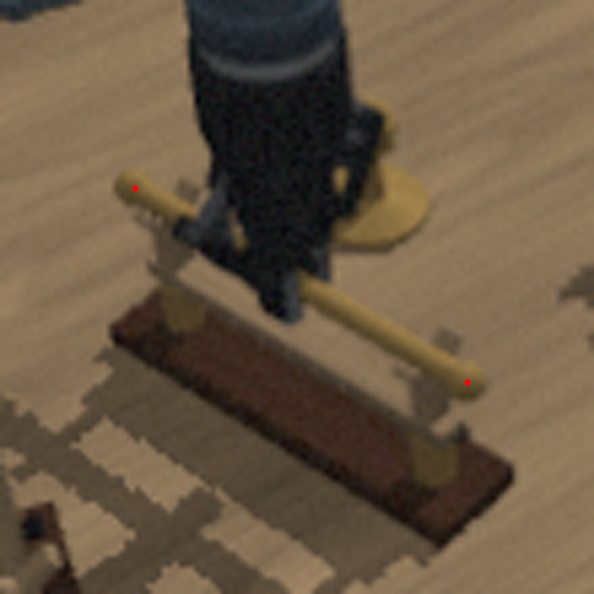

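Run:
```python
from h import *
f0=np.array([.48,-.25,-2.07-.5]);t0=np.array([.017,0,.052])
movel(CL+[0,0,.096],tool(YL),.03); rd(YL,f0,t0)
move_gripper(.045); rd(YL,f0,t0,'open')
movel(CL+[0,0,.20],tool(YL),.12)
snap('scene','p2.png');snap('top','p2t.png')
d=np.array([np.cos(YL),np.sin(YL),0]);p=CL+[0,0,.096]
im=cv2.imread('pics/p2.png');x0,y0=140,130;a=cv2.resize(im[y0:y0+110,x0:x0+110],None,fx=5.4,fy=5.4,interpolation=cv2.INTER_CUBIC)
for u,v in proj('scene',[p-d*.115,p+d*.115]): cv2.circle(a,(int((u-x0+.5)*5.4),int((v-y0+.5)*5.4)),3,(0,0,255),-1)
cv2.imwrite('pics/p2b.png',a)
print(read_time_s())
o=tool(RYS,np.radians(33));z=zt(o)
for t in (20,25,33):
    o=tool(RYS,np.radians(t));z=zt(o)
    print(t,[None if (q:=inverse_kinematics(RS-z*k,o)) is None else q.round(2).tolist() for k in (0,.1,.2)])
```

```text
z 0.0961 F [-1.4  0.6  6.9] T [0.22 0.18 0.01] 23.49
open z 0.0959 F [-0.5  1.1  2.8] T [-0.02  0.01 -0.02] 24.06
25.175
20 [[0.27, 0.38, -0.72, 2.09, 0.58, 0.47, 1.06], [0.69, 0.22, -1.13, 2.09, 0.37, 0.63, 1.25], [0.94, -0.16, -1.18, 2.05, -0.24, 0.81, 1.79]]
25 [[0.18, 0.33, -0.6, 2.15, 0.62, 0.33, 1.01], [0.8, 0.17, -1.21, 2.17, 0.36, 0.5, 1.26], [0.83, -0.26, -1.03, 2.15, -0.42, 0.72, 1.94]]
33 [[-0.2, 0.26, -0.18, 2.26, 0.84, 0.08, 0.73], [0.97, 0.08, -1.33, 2.29, 0.29, 0.27, 1.31], [0.51, -0.33, -0.73, 2.32, -0.52, 0.54, 2.03]]
```

View pics/p2b.png

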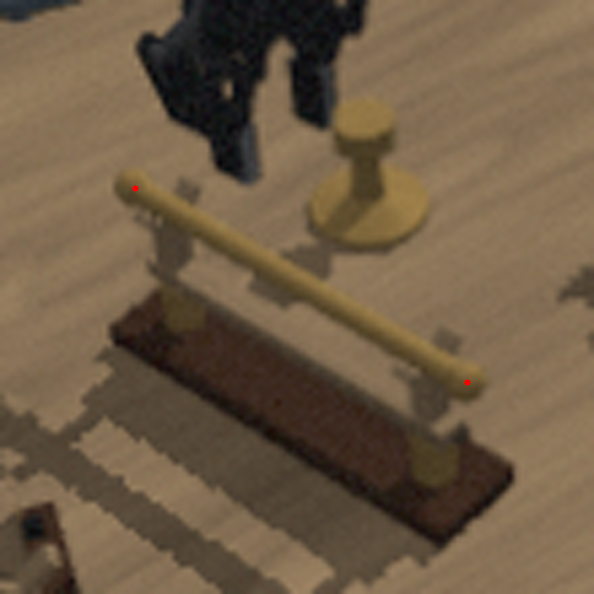

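The long rod lies in both notches with its balls on the predicted marks at crop (135,188) and (468,382), and it's centred. Next is the short rod, with a slightly reduced tool tilt to keep joint 6 off its limit.

Run:
```python
from h import *
T=np.radians(22)
o=tool(RYS,T);z=zt(o)
movel(CL+[0,0,.30],tool(YL),.2)
move_ptp(RS-z*.2,o); print(read_time_s(),read_qpos().round(2))
movel(RS-z*.09,o,.15); pause(.2)
s=np.radians(33);d=np.array([np.cos(RYS)*np.cos(s),np.sin(RYS)*np.cos(s),np.sin(s)])
print('pred balls',proj('wrist',[RS-d*.075,RS+d*.075]).round(1).tolist())
snap('wrist','gS0.png'); print(read_time_s(),read_qpos().round(2))
```

```text
26.8083 [ 0.98 -0.24 -1.17  2.09 -0.37  0.79  1.9 ]
pred balls [[254.4, 94.8], [254.5, 309.4]]
28.9417 [ 0.74  0.25 -1.19  2.12  0.47  0.58  1.17]
```

View pics/gS0.png

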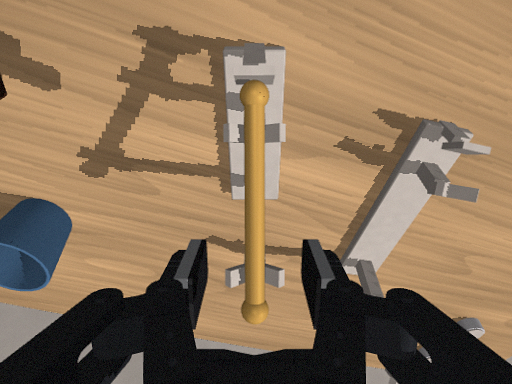

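The short rod's balls are at (255,95) and (256,312), matching the prediction, so I'll grasp it.

Run:
```python
from h import *
T=np.radians(22);o=tool(RYS,T);z=zt(o)
movel(RS,o,.1); print(read_eef_pos().round(4),read_qpos().round(2),read_ft_force().round(2))
move_gripper(.005,60); pause(.2)
print(read_finger_gap(),read_ft_force().round(2),read_time_s())
n=zt(tool(RYS,np.radians(33)))
movel(RS-n*.05,o,.1)
print(read_finger_gap(),read_ft_force().round(2))
movel(RS-n*.05+[0,0,.18],o,.2)
print(read_time_s(),read_qpos().round(2))
print([None if (q:=inverse_kinematics(CS+[0,0,h],tool(YS,np.radians(-11)))) is None else q.round(2).tolist() for h in (.3,.11)])
```

```text
[0.5614 0.1674 0.1105] [ 0.43  0.43 -0.9   2.11  0.8   0.48  0.89] [ 0.57  0.02 -0.26]
0.011821467176053197 [-2.93 -2.18  6.74] 30.5917
0.012400290079938165 [-0.19  0.21 -3.29]
32.5 [ 1.12 -0.09 -1.38  1.95 -0.16  0.83  1.71]
[[1.16, 0.63, -1.08, 1.45, 0.5, 1.58, 1.31], [1.06, 0.77, -0.89, 1.61, 0.59, 1.27, 1.26]]
```

Run:
```python
from h import *
q=tool(YS,np.radians(-11))
move_ptp(CS+[0,0,.28],q); print(read_time_s(),read_qpos().round(2)); pause(.4)
print(read_finger_gap(),read_ft_force().round(2),read_ft_torque().round(3))
snap('scene','k.png');snap('top','kt.png')
p=read_eef_pos();d=np.array([np.cos(YS),np.sin(YS),0])
pr=proj('scene',[p-d*.075,p+d*.075]);print(p.round(4),pr.round(1).tolist())
im=cv2.imread('pics/k.png');x0,y0=50,80;a=cv2.resize(im[y0:y0+110,x0:x0+130],None,fx=5.4,fy=5.4,interpolation=cv2.INTER_CUBIC)
for u,v in pr: cv2.circle(a,(int((u-x0+.5)*5.4),int((v-y0+.5)*5.4)),3,(0,0,255),-1)
cv2.imwrite('pics/kb.png',a)
im=cv2.imread('pics/kt.png');x0,y0=340,120;a=cv2.resize(im[y0:y0+130,x0:x0+130],None,fx=4.5,fy=4.5,interpolation=cv2.INTER_CUBIC)
for u,v in proj('top',[p-d*.075,p+d*.075]): cv2.circle(a,(int((u-x0+.5)*4.5),int((v-y0+.5)*4.5)),3,(0,0,255),-1)
cv2.imwrite('pics/ktb.png',a)
```

```text
34.2083 [ 1.16  0.64 -1.08  1.47  0.52  1.55  1.3 ]
0.01193070868884781 [ 0.6  -0.09 -2.03] [-0.064 -0.291  0.032]
[ 0.5353 -0.3058  0.2801] [[121.2, 151.3], [132.6, 193.7]]
```

View pics/kb.png

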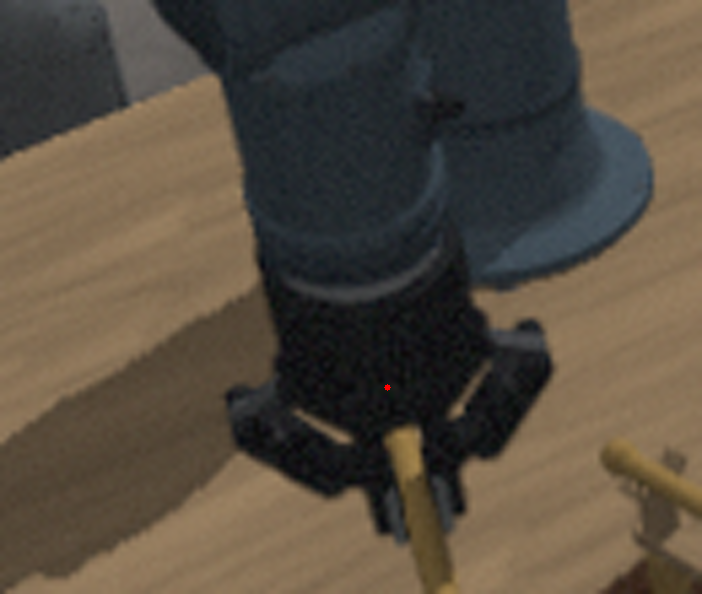

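View pics/ktb.png

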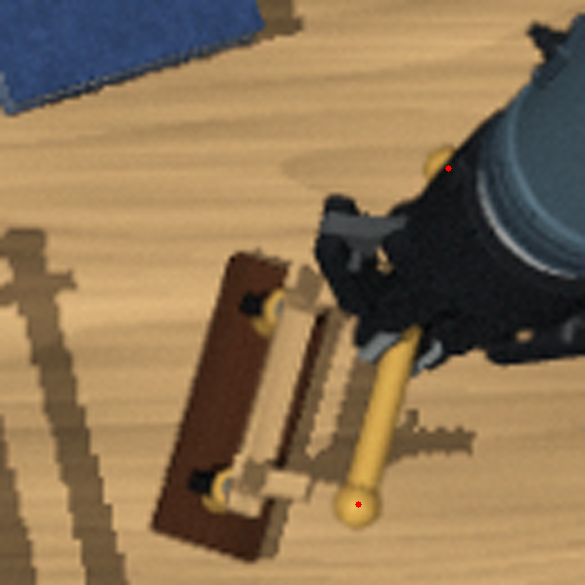

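Run:
```python
from h import *
p=read_eef_pos();d=np.array([np.cos(YS),np.sin(YS),0])
pr=proj('scene',[p-d*.075,p+d*.075])
im=cv2.imread('pics/k.png');x0,y0=90,130;a=cv2.resize(im[y0:y0+90,x0:x0+90],None,fx=6,fy=6,interpolation=cv2.INTER_CUBIC)
for u,v in pr: cv2.circle(a,(int((u-x0+.5)*6),int((v-y0+.5)*6)),3,(0,0,255),-1)
cv2.imwrite('pics/kc.png',a)
```

```text
(no output)
```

View pics/kc.png

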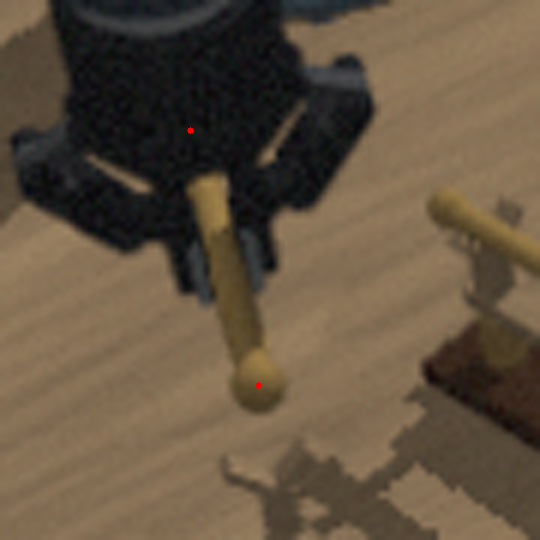

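The far ball is within a pixel of prediction, so the rod is level and centred. I'll feel it down.

```bash
sed -i 's/def feel(C,Y,z0,step=.002,lim=6.,zmin=.088):/def feel(C,Y,z0,step=.002,lim=6.,zmin=.088,tilt=0):/; s/q=tool(Y); pause(.3)/q=tool(Y,tilt); pause(.3)/' h.py
python3 - <<'E'
from h import *
t=np.radians(-11)
movel(CS+[0,0,.132],tool(YS,t),.12)
z,f0,t0=feel(CS,YS,.132,step=.001,tilt=t)
rd(YS,f0,t0)
print(z,f0.tolist(),t0.tolist(),read_eef_pos(),read_finger_gap())
snap('scene','k1.png')
im=cv2.imread('pics/k1.png');x0,y0=90,170
cv2.imwrite('pics/k1b.png',cv2.resize(im[y0:y0+110,x0:x0+90],None,fx=5.4,fy=5.4,interpolation=cv2.INTER_CUBIC))
E
```

```text
0.119 0.1189 F [-0.3 -0.1 -0.9] T [ 0.01  0.04 -0.01] 39.64
0.116 0.1166 F [-0.6  0.6  3.4] T [-0.18  0.26  0.05] 40.39
0.1155 0.1164 F [-1.6 -1.7  7.4] T [-0.35  0.58  0.07] 40.64
 z 0.1164 F [-2.7 -1.4  8.1] T [-0.29  0.59  0.02] 40.79
0.11549999999999999 [0.12175095416082943, -0.34285290528248064, -2.0266820336269555] [-0.11823834020500734, -0.31480334953429157, 0.012994927813410396] [ 0.53544004 -0.30625836  0.11641542] 0.011951968409076984
```

View pics/k1b.png

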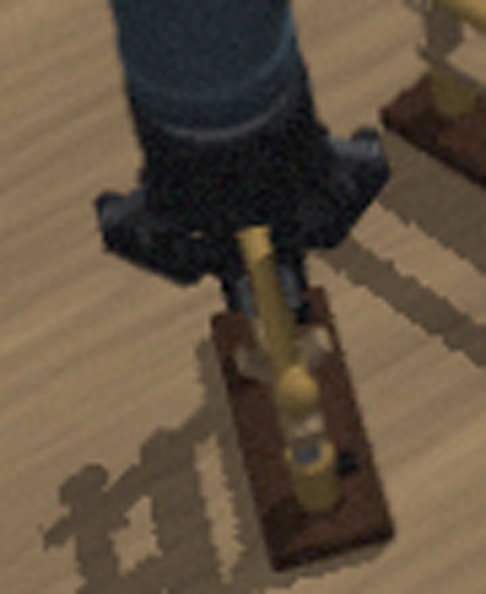

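Run:
```python
from h import *
t=np.radians(-11);f0=np.array([.12,-.34,-2.03]);t0=np.array([-.118,-.315,.013])
c,s=np.cos(YS),np.sin(YS);ly=np.array([-s,c,0])
for dy,z in [(0,.115),(.0015,.115),(-.0015,.115),(0,.115)]:
    movel(CS+ly*dy+[0,0,z],tool(YS,t),.02); f,_=rd(YS,f0,t0,(dy,z)); e=read_eef_pos()-CS; print('   loc y',(e@ly).round(4))
    if f[2]>20: break
```

```text
(0, 0.115) z 0.1164 F [-1.8 -0.9  8.9] T [-0.26  0.75 -0.01] 41.24
   loc y -0.0004
(0.0015, 0.115) z 0.1164 F [-2.4 -3.5 11.2] T [-0.69  0.82  0.17] 41.64
   loc y -0.0003
(-0.0015, 0.115) z 0.1161 F [-1.6  0.9  8. ] T [-0.03  0.67 -0.2 ] 42.09
   loc y -0.0007
(0, 0.115) z 0.1161 F [-2.2 -1.2  9. ] T [-0.33  0.71 -0.07] 42.49
   loc y -0.0007
```

The rod holds its place against ±1.5 mm sideways nudges with a balanced load of about 9 N, so it's seated in both notches. I'll ease off, release, and check.

Run:
```python
from h import *
t=np.radians(-11);f0=np.array([.12,-.34,-2.03]);t0=np.array([-.118,-.315,.013])
c,s=np.cos(YS),np.sin(YS);ly=np.array([-s,c,0]);B=CS-ly*.0005
q=tool(YS,t)
movel(B+[0,0,.1162],q,.02); rd(YS,f0,t0)
move_gripper(.045); rd(YS,f0,t0,'open')
movel(B+[0,0,.1162]-zt(q)*.10,q,.12)
move_ptp(CS+[.0,.0,.36]+np.array([c,s,0])*.09,tool(YS)); pause(.2)
for cm in ['scene','top','wrist']: snap(cm,'f_%s.png'%cm)
d=np.array([c,s,0]);p=CS+[0,0,.1163]
im=cv2.imread('pics/f_wrist.png');x0,y0=200,0;a=cv2.resize(im[y0:y0+150,x0:x0+110],None,fx=4,fy=4,interpolation=cv2.INTER_CUBIC)
for u,v in proj('wrist',[p-d*.075,p+d*.075]): cv2.circle(a,(int((u-x0+.5)*4),int((v-y0+.5)*4)),3,(0,0,255),-1)
cv2.imwrite('pics/f_wb.png',a)
im=cv2.imread('pics/f_scene.png');cv2.imwrite('pics/f_sb.png',cv2.resize(im[110:310,110:310],None,fx=3,fy=3,interpolation=cv2.INTER_CUBIC))
im=cv2.imread('pics/f_top.png');cv2.imwrite('pics/f_tb.png',cv2.resize(im[80:300,240:430],None,fx=2.7,fy=2.7,interpolation=cv2.INTER_CUBIC))
print(read_time_s(),read_eef_pos())
```

```text
z 0.1162 F [-0.5 -1.7  3.7] T [-0.24  0.21 -0.04] 42.89
open z 0.1161 F [-1.5  0.8  2.2] T [-0.01  0.1  -0.03] 43.46
45.4833 [ 0.61974735 -0.33549273  0.35855242]
```

View pics/f_wb.png

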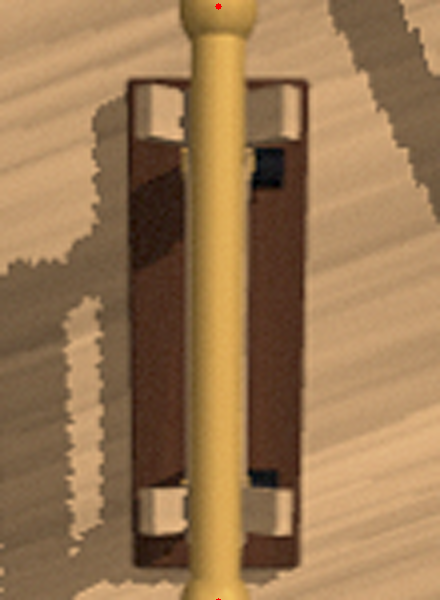

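View pics/f_sb.png

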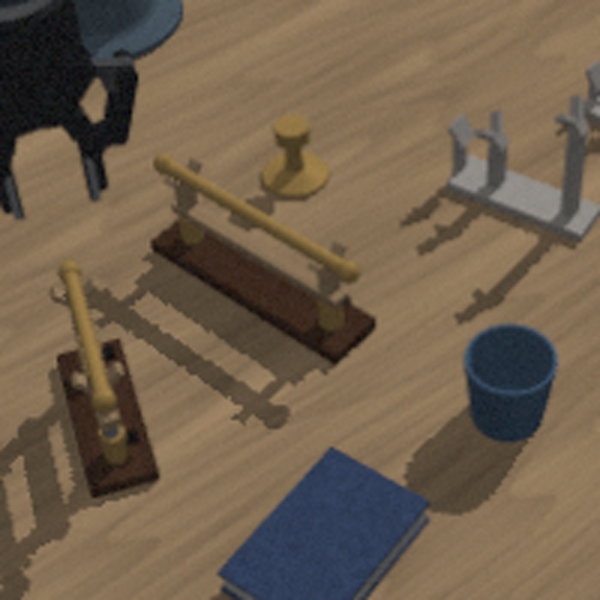

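View pics/f_tb.png

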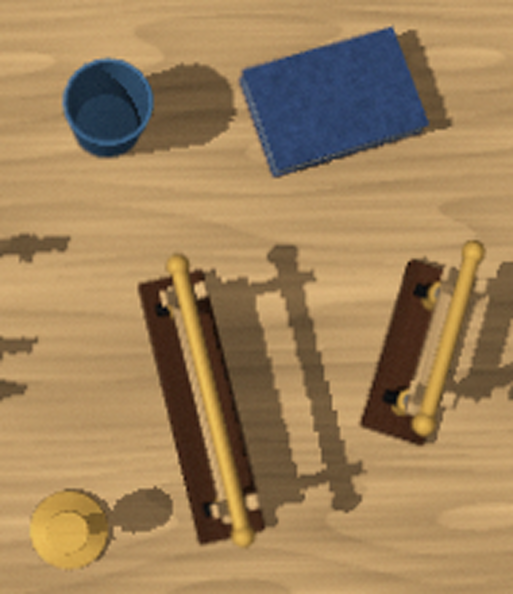

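Run:
```python
from h import *
g=lambda x,y:((x+.5)/4-.5+200,(y+.5)/4-.5)
c,s=np.cos(YS),np.sin(YS);d=np.array([c,s,0])
def sx(px,z): return ((onz('wrist',g(*px),z)-CS)@d).round(4)
for zt_ in (.1163+.009,):
  print('saddle near outer L/R',sx((160,84),zt_),sx((288,84),zt_),' far outer',sx((162,537),zt_),sx((270,537),zt_),'far inner',sx((162,488),zt_),sx((270,488),zt_))
# model overlay
im=cv2.imread('pics/f_wrist.png');x0,y0=200,0;k=4;a=cv2.resize(im[0:190,x0:x0+110],None,fx=3.15,fy=3.15,interpolation=cv2.INTER_CUBIC);k=3.15
M=np.array([[c,-s,0],[s,c,0],[0,0,1]])
pts=[CS+M@np.array([sg*.05+dx,yy,.1163+.009]) for sg in(-1,1) for dx in(-.006,.006) for yy in(-.0185,.0185)]
for u,v in proj('wrist',pts): cv2.circle(a,(int((u-x0+.5)*k),int((v-y0+.5)*k)),2,(0,0,255),-1)
th=np.linspace(0,6.28,60)
cam=np.linalg.inv(np.array(camera_params('wrist')['camera_from_world']))[:3,3]
for sg in(-1,1):
    b=CS+d*sg*.075+[0,0,.1163]; w=cam-b;w/=np.linalg.norm(w);u1=np.cross(w,[0,1,0]);u1/=np.linalg.norm(u1);u2=np.cross(w,u1)
    for u,v in proj('wrist',[b+.01*(np.cos(t)*u1+np.sin(t)*u2) for t in th]): cv2.circle(a,(int((u-x0+.5)*k),int((v-y0+.5)*k)),1,(0,255,0),-1)
cv2.imwrite('pics/f_w2.png',a)
for n,px in [('x',0)]: pass
P=proj('wrist',[CS+d*.075+[0,0,.1163]]);print(P)
```

```text
saddle near outer L/R -0.0553 -0.0553  far outer 0.0562 0.0562 far inner 0.0431 0.0432
[[254.09477859 149.84045848]]
```

View pics/f_w2.png

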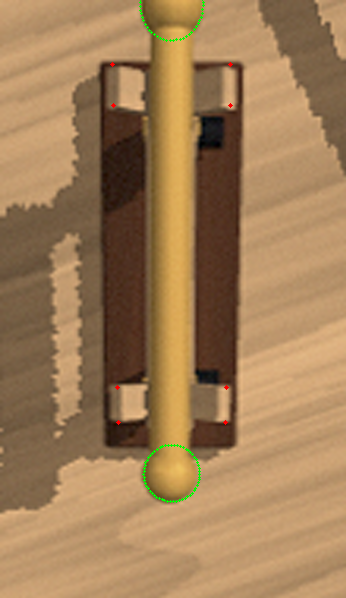

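Run:
```python
from h import *
for n in ['cup','candlestick','book']: print(n,[np.round(d['at']).tolist() for d in tip_of('top',n)][:1])
print(read_time_s()); sign_off()
```

```text
cup [[280.0, 129.0]]
candlestick [[263.0, 275.0]]
book [[366.0, 121.0]]
45.6333
the job is handed in; nothing more can be done
```

Both rods are down in their cradles, the long one first and then the short one. I handed the job in at about 46 s with the gripper well clear of everything.

- **Seating the long rod:** while still held, it came to rest at 0.096 m with a push of about 8 N. The load was balanced over both notches.
- **Seating the short rod:** it came to rest at 0.116 m with a push of at most about 11 N, also balanced. It did not move sideways when I nudged it ±1.5 mm.
- **Final pictures:** both rods lie level in both notches. The short rod is centred to within about 1 mm.
- **Long rod centring:** this is less certain, at about 1–2 mm, because my two estimates of that cradle's centre differed by about that much.
- **Bystanders:** the networks place the cup, candlestick and book within about 2 pixels of where they were at the start, which is their usual scatter.
- **Disagreement:** my estimate of the short cradle's height from the pictures was about 0.112 m, against 0.116 m by feel. The nudge test and the final overlay support the felt value.

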